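# Release the pressure cap of the rinse tank

## Robot

A 6-joint arm with a two-finger parallel gripper is mounted at the origin on the work surface. World frame = base frame: x ahead of the robot, y to its left, z up, the work surface at z = 0. Lengths are in mm, angles in degrees, forces in N, time in s.
With the tool pointing down it reaches from about 350 to 850 mm from the base axis. Payload 8.1 kg.
Tool frame: the origin (TCP) lies midway between the tips of the shut fingers; the grasp point (between the pads) lies 19 mm behind it; z points along the fingers, y is the line along which they close (so a half turn about z gives the same grasp; the last joint's range is limited). The gripper opens to 85 mm and grips with 20 to 120 N. Pads are 22 mm wide; open, the fingers measure 114 mm over their backs; the gripper's body (76 mm by 85 mm) begins 54 mm behind the grasp point. The pads swing forward as they close: fully open they stand 13 mm farther back than shut.
Start: joints at [60.08, 7.471, 85.268, -0, 87.261, -4.893], TCP at [253.805, 543.68, 231.292] pointing down, gripper open.
Joint ranges: [-169.43, 169.43], [-51.17, 129.36], [1.28, 143.12], [-76.62, 256.62], [0, 156.53], [-152.29, 152.29]. Speed limits (degrees/s): [136.94, 136.94, 159.86, 180, 180, 180].

## Interface

Orientations are given as [roll, pitch, yaw] about the fixed x, y, z axes, in that order (R = Rz(yaw) Ry(pitch) Rx(roll)).
In Python, from bench import r gives the robot as it stands. The module is installed in compiled form; this text tells all that it offers.
- The arm moves only by the tool jog_arm, never from a script. Its argument "rows" is a list of rows, each a list of 2 entries, a list of its own where there are three numbers: the shift along the tool's x, y, z in mm, then the turn, a rotation vector about the tool's x, y, z in rad. A call has 1 to 10 rows; each row is the pose to reach, as a shift and turn from the pose commanded when the call began, along the tool's axes at that moment; what a row does not reach only later rows make up. A row lasts 1/10 s, in which the tool goes at most 50 mm and 8.59 degrees, less where a joint would pass 70% of its speed; a pose out of reach is approached as far as the arm can. A call with a gripper value outside its range is refused whole. "grip" is the finger opening in mm, from 0 to 85.4, set as the call begins (left out, the last holds). The fingers move at their own pace and stop on an object; "force" is the grip in N (left out, the last holds). Time passes only in rows, so rows that repeat a pose let the fingers close. It gives the time, the measured TCP pose, the force, the opening and the grip force at its end, in the units of the state.
- r.sense(): the state, without advancing time (a new reading comes with each control period).
- r.snapshot(name): name is "scene" or "top" or "wrist"; returns (picture, depth): 400x640x3 uint8, blue, green, red; 400x640 float32, mm along the optical axis (not along the pixel's ray), 0 where there is no reading.
- r.camera_params(name): a dict with "fx", "fy", "cx", "cy" (pixels), "pose" (4x4, takes a point from camera to world coordinates); the wrist camera has in their place "tool_from_camera" (4x4, takes a point from camera to tool coordinates, whose origin is the TCP and whose axes are the flange's). Camera axes: x right, y down, z forward; pixel columns grow to the right and rows downward; lengths in mm; the calibration is good to about 2 mm. A picture is of the moment at which its call begins: read the wrist's pose just before it. camera_params takes no time and is no camera call.
- r.hand_in(): hands the job in; it is judged then, once.
The state is a dict: "time": time; "joint_pos": joint angles; "qd": joint speeds; "joint_efforts": joint torques, N m; "tool_pos": TCP position; "tcp_rot": TCP orientation; "ft_force": force on the tool from outside, world axes, zero at the start; "wrist_torque": the same for the moment, N m; "finger_gap": finger opening in mm; "grip_force": force on a finger pad.
Only numpy, scipy, OpenCV 4.12 (cv2) and the standard library are available. Lean on these libraries where they do the work, as an engineer would, in place of code of your own. Each camera call takes 0.05 s, during which the arm holds its last target. There are 200 camera calls.

## Task

Take the winged pressure cap off the steel rinse tank: turn it anticlockwise to its first stop, then press it fully down there and turn it on past the stop to the end, without ever forcing it. Lift the cap off and set it down gently and upright in the shallow aluminium tray, leaving the other things where they are.

Things in the scene. Friction and masses are not known exactly. Their poses are not given: they have to be found in the camera images.
- tank: Stainless pressure tank fixed to the bench: foot 132 mm across, body 120 mm across and 84 mm high, then a round neck 63 mm across up to 112 mm. A gauge on its +y side and a tap on its +x side stick out to 87 mm from its axis. Origin at the centre of its underside, z up along the axis of neck and cap. Cap angles below: the cap's x axis from the tank's x axis, anticlockwise from above.
- tank_neck (a point): Centre of the neck's mouth, 112 mm above the tank's origin, under the cap. Cap angles: locked, 0 to 0.1 rad; first stop, anywhere from 0.42 to 0.84 rad, different in each tank, to be felt; hard end stop, about 1.41 rad, where the cap's cross bar lies under the slot in the neck's plate (needed within 0.08 rad) and the cap comes straight up.
- tank_plate (a point): Underside of the 5 mm slotted plate in the neck, 107 mm above the tank's origin; the cap's cross bar is trapped below it. A spring pushes the cap up with about 5 N, and 0.5 N more per mm pressed. Turning takes under 0.1 N m; a quick rise to 0.2 N m or more means a stop, and over about 0.5 N m against a stop is too much.
- tank_seat (a point): Point on the axis in the neck, 95 mm above the tank's origin. Only at the first stop, or up to 0.05 rad before it, can the cap be pressed; elsewhere before it a grippy rubber ledge blocks it after 1 mm. It passes under the stop when pressed 3 to 7.5 mm (different in each tank); 2.2 mm lower it bottoms, force rising steeply. Over 45 N (contact forces added) between cap and tank harms it.
- cap: Black pressure cap, loose, about 130 g, locked on the neck at the start. Skirt 76 mm across, flat top 31 mm above the origin, on it an upright wing (bar) 60 mm long along the cap's x, 14 mm wide, 32 mm high. Origin on the axis at the skirt's lower edge, z up; locked, it is 98 mm above the tank's origin. Half a turn looks the same.
- cap_wing (a point): Point on the cap's axis inside the wing, 51 mm above the cap's origin, 20 mm above the flat top: a good height for the middle of the finger pads, pinching across the 14 mm width (the cap's y). Below, inside the skirt, are a stem and cross bar (52 x 6 x 6 mm, along x); lifted 20 mm, the cap is clear of the neck; off the tank it stands on its skirt.
- tray: Shallow open aluminium tray fixed on the bench, 150 mm (its x) by 190 mm (its y) outside, rim 14 mm high, walls and floor 4 mm thick. Origin at the centre of its underside.
- spray: Bystander: clear spray bottle with black top, 48 mm across, 160 mm high, standing; origin under its centre.
- jar: Bystander: small amber jar, 48 mm across, 55 mm high; origin under its centre.
- forceps: Bystander: steel forceps lying flat, 120 mm long along its x, 6 mm high; origin under its middle.
Not all that is in view belongs to the job. Leave any brown or purple look-alike of the cap alone.

How it is judged (in metres and radians):
On the way, in this order (a step that is already met when the one before it is completed fails the run):
1. the cap is turned towards its first stop without being pressed (angle between the x axis of cap and the x axis of tank, either way round between 0.36 and 0.95 rad and z of cap in the frame of tank between 0.0962 and 0.101 m), for 0.3 s.
2. the cap is pressed down at the first stop (angle between the x axis of cap and the x axis of tank, either way round between 0.33 and 0.95 rad and z of cap in the frame of tank below 0.0955 m), for 0.1 s.
3. the cap is turned past the first stop to the end, still in the neck (angle between the x axis of cap and the x axis of tank, either way round above 1.28 rad and z of cap in the frame of tank below 0.102 m and horizontal distance between cap and tank below 0.006 m), for 0.1 s.
4. the cap is lifted clear of the neck (z of cap in the frame of tank above 0.12 m), for 0.1 s.
At the end, for the whole second after the job is handed in: The cap stands flat on the tray's floor inside its rim (centre within 36 mm of the tray's centre along the tray's x and 56 mm along its y), upright within 0.08 rad, released and at rest (x of cap in the frame of tray between -0.036 and 0.036 m and y of cap in the frame of tray between -0.056 and 0.056 m and z of cap in the frame of tray below 0.007 m and angle between cap's own z axis and vertical below 0.08 rad and contact force between cap and tray above 0.3 N and linear speed of cap below 0.02 m/s); the robot touches nothing.
It fails at once if the cap is forced: over 45 N between cap and tank (contact force between cap and tank above 45 N).
It fails at once if the cap is dropped: moving faster than 0.45 m/s out of the fingers, away from the tank (horizontal distance between cap and tank above 0.08 m and contact force between the fingers and cap below 0.1 N and linear speed of cap above 0.45 m/s).
It fails at once if a bystander is pushed more than 20 mm (distance of any of spray, jar, forceps from where it was at the start of the episode above 0.02 m).
It also fails if it takes over 72 s, if anything falls off the work surface, if the arm or the gripper's body presses on something with over 40 N, if the wrist force passes 120 N, or if a joint passes its speed limit or range.

## Working session

There is one attempt and no reset: what is moved stays moved. The work goes in short steps, Python scripts to look and compute and a tool call to move; the robot and the scene stay as the last step left them, time stands still between calls to the robot, and variables do not carry over. Pictures are saved under pics/ and viewed, at most 10 in all, crops included, and the job is handed in when it is done.

Besides the shell and the picture viewer there is one more tool, called after "Emit:" by a JSON object that holds its "fn" and its "kwargs", one argument or row to a line. jog_arm: Moves the arm, as the interface text tells. Its arguments: {"type":"object","properties":{"rows":{"type":"array"},"grip":{"type":"number"},"force":{"type":"number"}},"required":["rows"]}

```bash
mkdir -p pics
python3 - <<'E'
from bench import r
import cv2,numpy as np
for n in("scene","top"):
    p,d=r.snapshot(n); cv2.imwrite(f"pics/{n}1.png",p); np.save(f"{n}_d.npy",d)
    c=r.camera_params(n); print(n,c["fx"],c["cx"],c["cy"],np.round(c["pose"],3).tolist())
print(r.sense())
print(r.camera_params("wrist"))
a=cv2.imread("pics/scene1.png");b=cv2.imread("pics/top1.png")
E
```

```text
scene 421.47500489435924 317.7274403970746 200.61123949772954 [[0.367, 0.746, -0.555, 1054.262], [0.93, -0.292, 0.222, -179.048], [0.004, -0.598, -0.801, 780.298], [0.0, 0.0, 0.0, 1.0]]
top 399.23583085036495 321.45013934918137 199.9448191522085 [[-0.023, -0.983, 0.181, 446.111], [-1.0, 0.026, 0.012, -23.954], [-0.016, -0.181, -0.983, 894.111], [0.0, 0.0, 0.0, 1.0]]
{'time': 0.1, 'joint_pos': array([ 6.00817022e+01,  7.51314340e+00,  8.53238679e+01, -1.18934027e-03,
        8.72616522e+01, -4.89075936e+00]), 'qd': array([-0.01739981, -0.10291001, -0.0243562 , -0.06048105,  0.08640052,
       -0.03641317]), 'joint_efforts': array([ 1.82662832e-03, -5.70954752e+01, -5.01940298e+01, -1.68101592e-04,
        8.32160847e-03, -1.62657079e-05]), 'tool_pos': array([253.54457455, 543.24033525, 230.31676669]), 'tcp_rot': array([-1.79901594e+02, -7.22811858e-03,  1.54972513e+02]), 'ft_force': array([-0.09235456,  0.57478443,  0.80834042]), 'wrist_torque': array([-0.01612455,  0.02002866,  0.00137951]), 'grip_force': 0.0, 'finger_gap': 85.95925711231618}
{'fx': 286.25376821270214, 'fy': 286.25376821270214, 'cx': 317.8086521183747, 'cy': 206.35464169304205, 'tool_from_camera': array([[-8.65281978e-04, -9.55020058e-01, -2.96539947e-01,
         7.66690012e+01],
       [ 9.99999620e-01, -7.95651994e-04, -3.55493541e-04,
         1.44413259e+00],
       [ 1.03560862e-04, -2.96540142e-01,  9.55020384e-01,
        -1.42728770e+02],
       [ 0.00000000e+00,  0.00000000e+00,  0.00000000e+00,
         1.00000000e+00]])}
```

View pics/scene1.png

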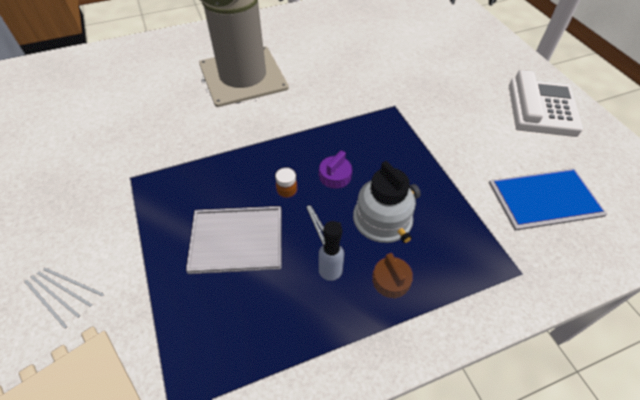

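View pics/top1.png

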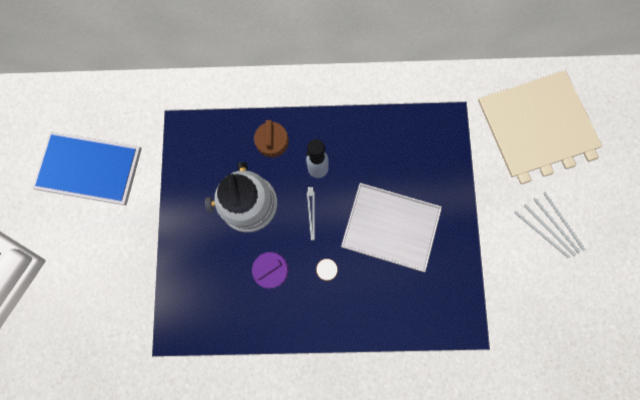

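Black candidates are the tank cap at top (236,193) / scene (390,185), and the spray top at top (317,148) / scene (332,232). The look-alikes are brown at top (270,138) and purple at top (269,270). I choose the black winged one on the steel tank, and I'll measure it with depth plus a crop.

```bash
cat > h.py <<'E'
from bench import r
import cv2,numpy as np
from scipy.spatial.transform import Rotation as R
def cloud(n,d,T):
    c=r.camera_params(n); v,u=np.mgrid[0:400,0:640]
    P=np.stack([(u-c["cx"])/c["fx"]*d,(v-c["cy"])/c["fy"]*d,d],-1)
    return P@T[:3,:3].T+T[:3,3]
def toolT(s):
    T=np.eye(4);T[:3,:3]=R.from_euler('xyz',s["tcp_rot"],degrees=True).as_matrix();T[:3,3]=s["tool_pos"];return T
def rect(xy):
    return cv2.minAreaRect(xy.astype(np.float32))
def pca(xy):
    m=xy.mean(0);u,s,v=np.linalg.svd(xy-m,full_matrices=False);return m,np.degrees(np.arctan2(v[0,1],v[0,0]))%180
E
python3 - <<'E'
from h import *
for n,(u,v) in (("top",(236,193)),("scene",(390,185))):
    d=np.load(f"{n}_d.npy");p=cv2.imread(f"pics/{n}1.png")
    W=cloud(n,d,r.camera_params(n)["pose"])
    U,V=np.meshgrid(range(640),range(400))
    near=(abs(U-u)<55)&(abs(V-v)<60)&(d>0)
    dark=p.max(2)<70
    for lo,hi in((150,170),(120,136)):
        m=near&dark&(W[...,2]>lo)&(W[...,2]<hi); q=W[m]
        print(n,lo,len(q),np.round(q.mean(0),1),rect(q[:,:2]),pca(q[:,:2]))
    m=near&(W[...,2]>76)&(W[...,2]<92)
    q=W[m]; 
    print('body',rect(q[:,:2]),np.median(q[:,2]))
    # gauge/tap colours
    hsv=cv2.cvtColor(p,cv2.COLOR_BGR2HSV)
    o=near&(hsv[...,1]>120)&(hsv[...,2]>90)&(hsv[...,0]<30)
    print('orange',o.sum(),U[o].mean(),V[o].mean(),np.round(W[o].mean(0)))
# tray
d=np.load("top_d.npy");p=cv2.imread("pics/top1.png");W=cloud("top",d,r.camera_params("top")["pose"])
m=((p.min(2)>120)*255).astype(np.uint8);m[:, :335]=0;m[:,448:]=0;m[:175]=0;m[280:]=0
c=max(cv2.findContours(m,0,2)[0],key=cv2.contourArea);rr=cv2.minAreaRect(c);print(rr)
C=r.camera_params("top");T=C["pose"]
g=[]
for (x,y) in cv2.boxPoints(rr):
    ray=T[:3,:3]@[(x-C["cx"])/C["fx"],(y-C["cy"])/C["fy"],1];g.append((T[:3,3]+ray*(14-T[2,3])/ray[2])[:2])
g=np.array(g);print('tray',g.round(),rect(g))
b=cv2.imread("pics/top1.png")[130:250,180:300];s=cv2.imread("pics/scene1.png")[130:250,330:450]
cv2.imwrite("pics/crop1.png",np.hstack([cv2.resize(b,(400,400),interpolation=2),cv2.resize(s,(400,400),interpolation=2)]))
E
```

```text
top 150 247 [606.9 152.8 159. ] ((608.102294921875, 153.8491668701172), (59.70618438720703, 14.037949562072754), 10.46696949005127) (array([606.93103701, 152.75955349]), np.float64(10.53792339962132))
top 120 821 [605.  150.8 127.9] ((606.5794677734375, 152.34011840820312), (71.51518249511719, 72.85523223876953), 1.595273733139038) (array([605.0150112 , 150.75972062]), np.float64(94.79424673187434))
body ((603.6744995117188, 147.8364715576172), (91.0516128540039, 107.44295501708984), 50.16840362548828) 79.96627899402046
orange 479 268.48643006263046 143.4321503131524 [737. 103.  34.]
scene 150 310 [633.7 114.  157.5] ((642.0259399414062, 75.27095794677734), (58.77091598510742, 195.0715789794922), 22.278175354003906) (array([633.68080094, 113.9996266 ]), np.float64(119.50585861626607))
scene 120 659 [618.3 144.5 127.4] ((656.5332641601562, 103.47534942626953), (75.46431732177734, 220.1604461669922), 42.44815444946289) (array([618.26380446, 144.5288009 ]), np.float64(114.79880480317466))
body ((618.9335327148438, 147.63079833984375), (104.88584899902344, 80.78521728515625), 53.062889099121094) 80.17759331714689
orange 45 403.0888888888889 234.04444444444445 [683. 162.  33.]
((391.87115478515625, 226.94158935546875), (87.7199935913086, 68.03999328613281), 16.260204315185547)
tray [[ 501.  -52.]
 [ 647. -100.]
 [ 586. -284.]
 [ 444. -232.]] ((543.7466430664062, -167.8620147705078), (194.46084594726562, 153.14642333984375), 71.71105194091797)
```

View pics/crop1.png

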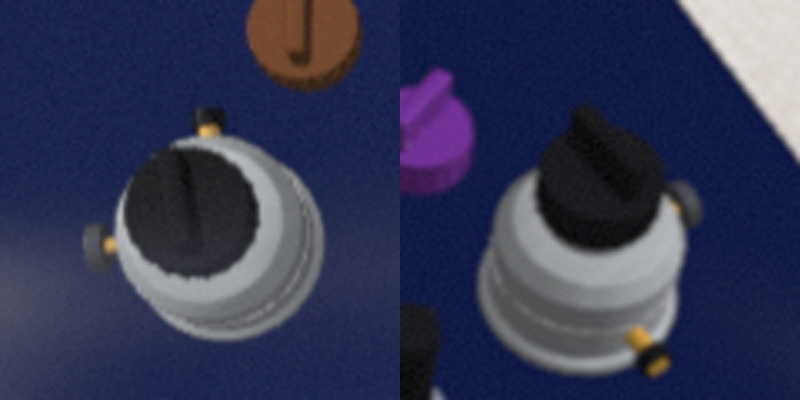

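The crop confirms the black winged cap on the steel tank: wing at crop (185,200), gauge at the left (+y), tap at the top (+x). Wing heading is about 10.5°, centre about (607.5, 153.5). Next I'll approach above it in two half moves.

Emit:
{"fn": "jog_arm", "kwargs": {
  "rows": [
    [[-24, -10, -2], [0, 0, 0.126]],
    [[-48, -20, -4], [0, 0, 0.252]],
    [[-73, -30, -6], [0, 0, 0.378]],
    [[-97, -41, -8], [0, 0, 0.504]],
    [[-121, -51, -10], [0, 0, 0.63]],
    [[-146, -61, -12], [0, 0, 0.756]],
    [[-170, -71, -14], [0, 0, 0.882]],
    [[-194, -81, -16], [0, 0, 1.008]],
    [[-219, -92, -18], [0, 0, 1.134]],
    [[-243, -102, -20], [0, 0, 1.26]]
  ],
  "grip": 85
}}

```text
time: 1.1
tool_pos: [431.3, 347.3, 250.9]
tcp_rot: [-180.0, 0.0, 82.5]
ft_force: [-0.8, 0.3, 0.5]
finger_gap: 84.4
grip_force: 0.0
```

Emit:
{"fn": "jog_arm", "kwargs": {
  "rows": [
    [[-17, 20, 0], [0, 0, 0.126]],
    [[-34, 40, 0], [0, 0, 0.252]],
    [[-51, 60, 0], [0, 0, 0.378]],
    [[-68, 80, 0], [0, 0, 0.504]],
    [[-85, 100, 0], [0, 0, 0.63]],
    [[-102, 119, 0], [0, 0, 0.756]],
    [[-119, 139, 0], [0, 0, 0.882]],
    [[-136, 159, 0], [0, 0, 1.008]],
    [[-153, 179, 0], [0, 0, 1.134]],
    [[-170, 199, 0], [0, 0, 1.26]]
  ]
}}

```text
time: 2.1
tool_pos: [607.3, 153.9, 250.6]
tcp_rot: [-180.0, 0.1, 10.3]
ft_force: [0.2, -0.1, 0.0]
finger_gap: 85.0
grip_force: 0.0
```

Emit:
{"fn": "jog_arm", "kwargs": {
  "rows": [
    [[0, 0, 0], [0, 0, 0]],
    [[0, 0, 0], [0, 0, 0]]
  ]
}}

```text
time: 2.3
tool_pos: [606.7, 154.4, 250.5]
tcp_rot: [-180.0, 0.1, 10.6]
ft_force: [0.4, 0.4, -0.6]
finger_gap: 85.1
grip_force: 0.0
```

Run:
```python
from h import *
s=r.sense();p,d=r.snapshot("wrist");cv2.imwrite("pics/w1.png",p);np.save("w1.npy",d)
T=toolT(s);W=cloud("wrist",d,T@r.camera_params("wrist")["tool_from_camera"])
print(s["tool_pos"],s["tcp_rot"],s["joint_pos"],s["ft_force"],s["wrist_torque"])
dist=np.hypot(W[...,0]-607,W[...,1]-153)
for lo,hi in((150,172),(122,137)):
    m=(d>0)&(dist<45)&(W[...,2]>lo)&(W[...,2]<hi);q=W[m];print(lo,len(q),np.round(np.median(q,0),1),rect(q[:,:2]),pca(q[:,:2]))
```

```text
[606.66899015 154.43464238 250.49078391] [-1.79982522e+02  8.54557393e-02  1.06202748e+01] [9.58136883e+00 1.11598750e+01 7.91850428e+01 1.59263626e-02
 8.97408408e+01 8.89610231e+01] [ 0.42543088  0.42971268 -0.59744724] [ 0.07867031 -0.00333839  0.03206447]
150 1086 [610.7 158.  160.8] ((608.2376098632812, 157.42774963378906), (58.751407623291016, 13.513997077941895), 9.95932388305664) (array([610.09995665, 157.92115575]), np.float64(10.024666439824045))
122 3647 [610.9 161.8 129.1] ((608.7009887695312, 157.79017639160156), (73.73616790771484, 74.43949890136719), 10.389328956604004) (array([610.73975432, 158.15641835]), np.float64(100.574387909564))
```

View pics/w1.png

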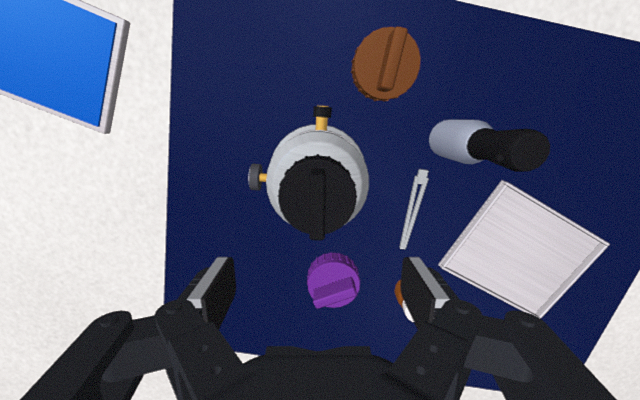

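The wrist view shows the black cap at about (318,195) with its wing vertical in the image, and the fingers straddling its line. The two lateral measurements differ by about 4 mm, so I'll check the wing edges in this same picture.

Run:
```python
from h import *
d=np.load("w1.npy");s=r.sense();W=cloud("wrist",d,toolT(s)@r.camera_params("wrist")["tool_from_camera"])
p=cv2.imread("pics/w1.png")
for v in(180,195,210,225): print(v,[(u,int(d[v,u]),int(W[v,u,2])) for u in range(304,334,2)])
print(p[205,300:336].max(1))
# skirt silhouette columns vs steel
g=p.max(2)
for v in (190,200): print(v,g[v,270:290],g[v,346:366])
```

```text
180 [(304, 269, 128), (306, 268, 129), (308, 268, 129), (310, 235, 161), (312, 235, 162), (314, 236, 160), (316, 235, 161), (318, 236, 161), (320, 235, 161), (322, 235, 161), (324, 237, 160), (326, 269, 128), (328, 268, 129), (330, 269, 128), (332, 268, 130)]
195 [(304, 273, 129), (306, 273, 129), (308, 273, 128), (310, 240, 160), (312, 240, 161), (314, 239, 161), (316, 238, 162), (318, 240, 160), (320, 240, 160), (322, 240, 161), (324, 240, 161), (326, 273, 129), (328, 273, 129), (330, 272, 129), (332, 273, 129)]
210 [(304, 276, 130), (306, 277, 129), (308, 279, 128), (310, 244, 161), (312, 0, 393), (314, 243, 161), (316, 244, 160), (318, 244, 161), (320, 244, 161), (322, 243, 161), (324, 246, 158), (326, 278, 128), (328, 276, 130), (330, 276, 130), (332, 277, 129)]
225 [(304, 282, 129), (306, 281, 129), (308, 283, 128), (310, 248, 160), (312, 248, 161), (314, 247, 161), (316, 248, 161), (318, 247, 162), (320, 248, 161), (322, 248, 160), (324, 250, 159), (326, 281, 129), (328, 282, 129), (330, 281, 129), (332, 282, 129)]
[30 35 38 31 34 37 36 32 39 36 31 37 38 38 38 36 37 35 35 42 41 35 29 26
 32 34 35 34 38 31 37 33 41 37 37 41]
190 [183 189 191 194 197 194 199 201 139  59  33  26  41  30  39  28  40  36
  39  33] [ 43  33  34  40  40  36  38  27  24  51 147 173 172 172 167 145 124 120
 121 123]
200 [159 180 178 179 183 186 194 198 128  35  32  32  38  33  34  33  33  32
  30  34] [ 36  39  31  32  43  38  28  37  33  37 119 164 153 133 118 122 120 113
 118  92]
```

Run:
```python
from h import *
d=np.load("w1.npy");s=r.sense();T=toolT(s);C=r.camera_params("wrist");W=cloud("wrist",d,T@C["tool_from_camera"])
print(s["tool_pos"],s["tcp_rot"])
dist=np.hypot(W[...,0]-608,W[...,1]-155)
m=(d>0)&(dist<50)&(W[...,2]>150)&(W[...,2]<172);q=W[m];print(rect(q[:,:2]),np.argwhere(m).min(0),np.argwhere(m).max(0))
v,u=190,317;print(d[v,u],W[v,u]);Q=np.linalg.inv(T)@np.r_[W[v,u],1];print(Q)
Qs=(q-T[:3,3])@T[:3,:3];print(rect(Qs[:,:2]), Qs.min(0),Qs.max(0))
```

```text
[606.42120746 155.05104336 250.74578779] [-1.79977793e+02  6.46441496e-02  1.06807122e+01]
((608.0182495117188, 158.05963134765625), (58.752288818359375, 13.513970375061035), 10.019506454467773) [172 309] [239 325]
239.33046 [623.43185925 160.76768374 160.81435797]
[17.87689871 -2.43006992 89.91226599  1.        ]
((2.2309837341308594, -2.6241908073425293), (58.75487518310547, 13.514065742492676), 0.660112738609314) [-27.11907172  -9.60862785  86.76673072] [ 31.61476428   4.35588704 100.26994514]
```

Run:
```python
from h import *
C=r.camera_params("wrist");print(C); s=r.sense();print(s["tool_pos"],s["joint_pos"],s["qd"])
```

```text
{'fx': 286.25376821270214, 'fy': 286.25376821270214, 'cx': 317.8086521183747, 'cy': 206.35464169304205, 'tool_from_camera': array([[-8.65119242e-04, -9.55110331e-01, -2.96249063e-01,
         7.57177935e+01],
       [ 9.99999606e-01, -8.85896773e-04, -6.41005938e-05,
        -1.75074630e+00],
       [-2.01222950e-04, -2.96249002e-01,  9.55110721e-01,
        -1.42725794e+02],
       [ 0.00000000e+00,  0.00000000e+00,  0.00000000e+00,
         1.00000000e+00]])}
[606.42120746 155.05104336 250.74578779] [9.63800109e+00 1.11208240e+01 7.92026934e+01 2.10267956e-02
 8.97415202e+01 8.89571946e+01] [ 0.85584596 -0.53888495  0.1992777   0.12029215 -0.06080621  0.19976096]
```

The calibration reading itself jitters by ±2 mm, and by symmetry the wing sits within about 1 mm of the tool centre. I'll descend with the fingers partly closed, then close softly and feel for side force.

Emit:
{"fn": "jog_arm", "kwargs": {
  "rows": [
    [[0, -0.5, 12], [0, 0, 0]],
    [[0.5, -0.5, 28], [0, 0, 0]],
    [[1, -1, 44], [0, 0, 0]],
    [[1, -1, 60], [0, 0, 0]],
    [[1, -1, 75], [0, 0, 0]],
    [[1, -1, 88], [0, 0, 0]],
    [[1, -1, 98], [0, 0, 0]],
    [[1, -1, 106], [0, 0, 0]],
    [[1, -1, 112], [0, 0, 0]],
    [[1, -1, 116], [0, 0, 0]]
  ],
  "grip": 36,
  "force": 20
}}

```text
time: 3.35
tool_pos: [607.8, 155.9, 135.0]
tcp_rot: [180.0, -0.0, 10.6]
ft_force: [0.2, 0.0, -0.1]
finger_gap: 36.2
grip_force: 0.0
```

Emit:
{"fn": "jog_arm", "kwargs": {
  "rows": [
    [[0, 0, 0], [0, 0, 0]],
    [[0, 0, 0], [0, 0, 0]]
  ],
  "grip": 22
}}

```text
time: 3.55
tool_pos: [608.0, 156.0, 135.8]
tcp_rot: [180.0, -0.0, 10.6]
ft_force: [-0.1, -0.5, -0.2]
finger_gap: 21.7
grip_force: 0.0
```

Emit:
{"fn": "jog_arm", "kwargs": {
  "rows": [
    [[0, 0, 0], [0, 0, 0]],
    [[0, 0, 0], [0, 0, 0]],
    [[0, 0, 0], [0, 0, 0]]
  ],
  "grip": 10
}}

```text
time: 3.85
tool_pos: [608.2, 156.0, 136.1]
tcp_rot: [180.0, -0.1, 10.6]
ft_force: [0.3, 0.1, 3.0]
finger_gap: 14.1
grip_force: 24.0
```

Emit:
{"fn": "jog_arm", "kwargs": {
  "rows": [
    [[0, 0, 0], [0, 0, 0]],
    [[0, 0, 0], [0, 0, 0]]
  ],
  "force": 70
}}

```text
time: 4.05
tool_pos: [608.1, 155.9, 135.9]
tcp_rot: [180.0, -0.1, 10.6]
ft_force: [-0.1, -0.6, 3.6]
finger_gap: 12.6
grip_force: 70.1
```

```bash
cat > s.py <<'E'
from h import *
np.set_printoptions(precision=3,suppress=True)
s=r.sense();print(s["time"],s["tool_pos"],s["tcp_rot"],"F",s["ft_force"],"M",s["wrist_torque"],s["finger_gap"],s["grip_force"])
E
python3 s.py
```

```text
4.05 [608.141 155.948 135.903] [179.991  -0.063  10.586] F [-0.121 -0.599  3.642] M [-0.148 -0.066  0.061] 12.558084419472763 70.14546632766724
```

Emit:
{"fn": "jog_arm", "kwargs": {
  "rows": [
    [[0, 0, 0], [0, 0, -0.02]],
    [[0, 0, 0], [0, 0, -0.05]],
    [[0, 0, 0], [0, 0, -0.08]],
    [[0, 0, 0], [0, 0, -0.11]],
    [[0, 0, 0], [0, 0, -0.14]],
    [[0, 0, 0], [0, 0, -0.14]]
  ]
}}

```text
time: 4.65
tool_pos: [607.8, 156.1, 135.4]
tcp_rot: [-180.0, -0.0, 18.7]
ft_force: [0.6, 0.5, 4.0]
finger_gap: 13.3
grip_force: 70.4
```

```bash
python3 s.py
```

```text
4.65 [607.814 156.061 135.389] [-179.997   -0.017   18.709] F [0.65  0.493 3.976] M [-0.036 -0.107 -0.062] 13.253222190849097 70.391446352005
```

Emit:
{"fn": "jog_arm", "kwargs": {
  "rows": [
    [[0, 0, 0], [0, 0, -0.02]],
    [[0, 0, 0], [0, 0, -0.05]],
    [[0, 0, 0], [0, 0, -0.08]],
    [[0, 0, 0], [0, 0, -0.11]],
    [[0, 0, 0], [0, 0, -0.14]],
    [[0, 0, 0], [0, 0, -0.14]]
  ]
}}

```text
time: 5.25
tool_pos: [607.6, 156.0, 135.3]
tcp_rot: [-180.0, 0.0, 26.7]
ft_force: [-0.4, 0.8, 4.3]
finger_gap: 12.9
grip_force: 70.4
```

```bash
python3 s.py
```

```text
5.25 [607.644 155.993 135.28 ] [-179.995    0.005   26.721] F [-0.424  0.803  4.255] M [ 0.043 -0.069 -0.026] 12.917791595343415 70.40322661399841
```

Emit:
{"fn": "jog_arm", "kwargs": {
  "rows": [
    [[0, 0, 0], [0, 0, -0.015]],
    [[0, 0, 0], [0, 0, -0.03]],
    [[0, 0, 0], [0, 0, -0.03]]
  ]
}}

```text
time: 5.55
tool_pos: [607.7, 156.0, 135.3]
tcp_rot: [-180.0, 0.0, 28.4]
ft_force: [0.3, 0.1, 3.3]
finger_gap: 12.7
grip_force: 70.4
```

```bash
python3 s.py
```

```text
5.55 [607.662 155.973 135.285] [-180.       0.004   28.392] F [0.304 0.058 3.348] M [ 0.042 -0.033  0.022] 12.735780481610234 70.41243195533752
```

Emit:
{"fn": "jog_arm", "kwargs": {
  "rows": [
    [[0, 0, 0], [0, 0, -0.01]],
    [[0, 0, 0], [0, 0, -0.02]],
    [[0, 0, 0], [0, 0, -0.02]]
  ]
}}

```text
time: 5.85
tool_pos: [607.7, 156.0, 135.3]
tcp_rot: [-180.0, 0.0, 29.5]
ft_force: [-1.5, -0.2, 4.0]
finger_gap: 12.6
grip_force: 70.4
```

```bash
python3 s.py
```

```text
5.85 [607.664 155.972 135.269] [-180.       0.005   29.529] F [-1.486 -0.218  4.007] M [ 0.04   0.041 -0.001] 12.627393256560056 70.39831638336182
```

Emit:
{"fn": "jog_arm", "kwargs": {
  "rows": [
    [[0, 0, 0], [0, 0, -0.01]],
    [[0, 0, 0], [0, 0, -0.02]],
    [[0, 0, 0], [0, 0, -0.02]]
  ]
}}

```text
time: 6.15
tool_pos: [607.7, 155.9, 135.3]
tcp_rot: [-180.0, 0.0, 30.7]
ft_force: [-0.2, -0.2, 4.3]
finger_gap: 12.3
grip_force: 70.4
```

```bash
python3 s.py
```

```text
6.15 [607.666 155.949 135.264] [-179.999    0.005   30.672] F [-0.217 -0.194  4.346] M [-0.018 -0.027  0.017] 12.286262631131525 70.41547536849976
```

Emit:
{"fn": "jog_arm", "kwargs": {
  "rows": [
    [[0, 0, 0], [0, 0, -0.01]],
    [[0, 0, 0], [0, 0, -0.02]],
    [[0, 0, 0], [0, 0, -0.025]]
  ]
}}

```text
time: 6.45
tool_pos: [607.7, 156.0, 135.3]
tcp_rot: [180.0, 0.0, 32.1]
ft_force: [-1.0, -0.1, 4.6]
finger_gap: 12.5
grip_force: 70.4
```

```bash
python3 s.py
```

```text
6.45 [607.697 155.957 135.314] [180.      0.     32.116] F [-1.005 -0.131  4.606] M [ 0.058  0.04  -0.012] 12.471348272699938 70.39368867874146
```

Emit:
{"fn": "jog_arm", "kwargs": {
  "rows": [
    [[0, 0, 0], [0, 0, -0.01]],
    [[0, 0, 0], [0, 0, -0.02]],
    [[0, 0, 0], [0, 0, -0.025]]
  ]
}}

```text
time: 6.75
tool_pos: [607.7, 155.9, 135.3]
tcp_rot: [180.0, -0.0, 33.5]
ft_force: [-0.2, -0.6, 3.4]
finger_gap: 12.3
grip_force: 70.4
```

```bash
python3 s.py
```

```text
6.75 [607.712 155.949 135.303] [179.999  -0.     33.544] F [-0.221 -0.641  3.411] M [ 0.025  0.091 -0.018] 12.335310008966092 70.41523218154907
```

Emit:
{"fn": "jog_arm", "kwargs": {
  "rows": [
    [[0, 0, 0], [0, 0, -0.01]],
    [[0, 0, 0], [0, 0, -0.02]],
    [[0, 0, 0], [0, 0, -0.025]]
  ]
}}

```text
time: 7.05
tool_pos: [607.7, 156.0, 135.3]
tcp_rot: [180.0, -0.0, 35.0]
ft_force: [-0.1, 0.6, 4.1]
finger_gap: 12.6
grip_force: 70.4
```

```bash
python3 s.py
```

```text
7.05 [607.711 155.987 135.311] [179.999  -0.003  34.978] F [-0.105  0.565  4.078] M [0.019 0.033 0.047] 12.571393892054484 70.39560198783875
```

Emit:
{"fn": "jog_arm", "kwargs": {
  "rows": [
    [[0, 0, 0], [0, 0, -0.01]],
    [[0, 0, 0], [0, 0, -0.02]],
    [[0, 0, 0], [0, 0, -0.025]]
  ]
}}

```text
time: 7.35
tool_pos: [607.7, 156.0, 135.3]
tcp_rot: [180.0, -0.0, 36.4]
ft_force: [1.0, -0.1, 3.5]
finger_gap: 12.6
grip_force: 70.4
```

```bash
python3 s.py
```

```text
7.35 [607.712 155.956 135.286] [179.999  -0.     36.41 ] F [ 0.982 -0.083  3.494] M [-0.044  0.025 -0.035] 12.648897799102619 70.40871620178223
```

Emit:
{"fn": "jog_arm", "kwargs": {
  "rows": [
    [[0, 0, 0], [0, 0, -0.01]],
    [[0, 0, 0], [0, 0, -0.02]],
    [[0, 0, 0], [0, 0, -0.025]]
  ]
}}

```text
time: 7.65
tool_pos: [607.7, 156.0, 135.3]
tcp_rot: [180.0, -0.0, 37.8]
ft_force: [0.2, -0.5, 4.4]
finger_gap: 12.8
grip_force: 70.4
```

```bash
python3 s.py
```

```text
7.65 [607.723 155.977 135.295] [179.998  -0.003  37.841] F [ 0.202 -0.511  4.359] M [0.007 0.028 0.039] 12.757157157733099 70.4013741016388
```

Emit:
{"fn": "jog_arm", "kwargs": {
  "rows": [
    [[0, 0, 0], [0, 0, -0.01]],
    [[0, 0, 0], [0, 0, -0.02]],
    [[0, 0, 0], [0, 0, -0.025]]
  ]
}}

```text
time: 7.95
tool_pos: [607.7, 156.0, 135.3]
tcp_rot: [180.0, -0.0, 39.3]
ft_force: [-0.3, -0.3, 3.0]
finger_gap: 12.8
grip_force: 70.4
```

```bash
python3 s.py
```

```text
7.95 [607.724 155.977 135.299] [179.998  -0.002  39.275] F [-0.306 -0.257  3.041] M [-0.008  0.003  0.029] 12.787127033342841 70.42103290557861
```

Emit:
{"fn": "jog_arm", "kwargs": {
  "rows": [
    [[0, 0, 0], [0, 0, -0.01]],
    [[0, 0, 0], [0, 0, -0.02]],
    [[0, 0, 0], [0, 0, -0.025]]
  ]
}}

```text
time: 8.25
tool_pos: [607.7, 156.0, 135.3]
tcp_rot: [180.0, 0.0, 40.7]
ft_force: [0.0, -0.1, 3.7]
finger_gap: 12.9
grip_force: 70.4
```

```bash
python3 s.py
```

```text
8.25 [607.699 155.965 135.299] [179.999   0.     40.709] F [ 0.047 -0.079  3.714] M [-0.042 -0.031 -0.085] 12.928784893042147 70.39978623390198
```

Emit:
{"fn": "jog_arm", "kwargs": {
  "rows": [
    [[0, 0, 0], [0, 0, -0.01]],
    [[0, 0, 0], [0, 0, -0.02]],
    [[0, 0, 0], [0, 0, -0.025]]
  ]
}}

```text
time: 8.55
tool_pos: [607.7, 155.9, 135.3]
tcp_rot: [180.0, -0.0, 42.1]
ft_force: [0.3, 0.7, 4.2]
finger_gap: 12.7
grip_force: 70.4
```

```bash
python3 s.py
```

```text
8.55 [607.729 155.945 135.314] [179.996  -0.001  42.14 ] F [0.307 0.695 4.187] M [-0.043 -0.019 -0.088] 12.709693098855913 70.41599035263062
```

Emit:
{"fn": "jog_arm", "kwargs": {
  "rows": [
    [[0, 0, 0], [0, 0, -0.01]],
    [[0, 0, 0], [0, 0, -0.015]],
    [[0, 0, 0], [0, 0, -0.015]]
  ]
}}

```text
time: 8.85
tool_pos: [607.8, 155.9, 135.3]
tcp_rot: [180.0, -0.0, 43.0]
ft_force: [0.7, -0.5, 4.5]
finger_gap: 12.2
grip_force: 70.4
```

```bash
python3 s.py
```

```text
8.85 [607.778 155.896 135.338] [179.991  -0.005  42.967] F [ 0.657 -0.539  4.479] M [-0.08  -0.108 -0.023] 12.151047083180458 70.38092494010925
```

Emit:
{"fn": "jog_arm", "kwargs": {
  "rows": [
    [[0, 0, 0], [0, 0, -0.01]],
    [[0, 0, 0], [0, 0, -0.02]],
    [[0, 0, 0], [0, 0, -0.02]]
  ]
}}

```text
time: 9.15
tool_pos: [607.8, 155.9, 135.3]
tcp_rot: [180.0, -0.0, 44.1]
ft_force: [-0.1, -0.2, 4.4]
finger_gap: 12.5
grip_force: 70.5
```

```bash
python3 s.py
```

```text
9.15 [607.775 155.876 135.29 ] [179.992  -0.003  44.121] F [-0.066 -0.23   4.38 ] M [-0.178 -0.166 -0.31 ] 12.46270433660973 70.47337174415588
```

Torque rose to 0.31 N m, so this is the first stop (tool yaw about 43.5°). I'll ease back slightly and press.

Emit:
{"fn": "jog_arm", "kwargs": {
  "rows": [
    [[0, 0, 0], [0, 0, 0.01]],
    [[0, 0, 0], [0, 0, 0.016]],
    [[0, 0, 0], [0, 0, 0.016]]
  ]
}}

```text
time: 9.45
tool_pos: [607.8, 155.9, 135.3]
tcp_rot: [180.0, -0.0, 43.2]
ft_force: [1.0, -1.1, 3.1]
finger_gap: 12.7
grip_force: 70.4
```

```bash
python3 s.py
```

```text
9.45 [607.772 155.914 135.334] [179.99   -0.005  43.171] F [ 0.97  -1.079  3.062] M [-0.194 -0.281 -0.085] 12.686321795116264 70.38146495819092
```

Emit:
{"fn": "jog_arm", "kwargs": {
  "rows": [
    [[0, 0, 0.4], [0, 0, 0]],
    [[0, 0, 0.8], [0, 0, 0]],
    [[0, 0, 1.2], [0, 0, 0]],
    [[0, 0, 1.6], [0, 0, 0]],
    [[0, 0, 1.6], [0, 0, 0]]
  ]
}}

```text
time: 9.95
tool_pos: [607.8, 155.9, 134.2]
tcp_rot: [180.0, -0.0, 43.2]
ft_force: [-0.2, -1.9, 5.8]
finger_gap: 12.7
grip_force: 70.9
```

```bash
python3 s.py
```

```text
9.95 [607.848 155.926 134.215] [179.98   -0.017  43.193] F [-0.211 -1.889  5.83 ] M [-0.279  0.005 -0.048] 12.690847544299716 70.86730599403381
```

Emit:
{"fn": "jog_arm", "kwargs": {
  "rows": [
    [[0, 0, 0.4], [0, 0, 0]],
    [[0, 0, 0.8], [0, 0, 0]],
    [[0, 0, 1.2], [0, 0, 0]],
    [[0, 0, 1.2], [0, 0, 0]]
  ]
}}

```text
time: 10.35
tool_pos: [607.8, 156.0, 133.0]
tcp_rot: [180.0, -0.0, 43.2]
ft_force: [0.4, -1.4, 6.4]
finger_gap: 12.9
grip_force: 70.9
```

```bash
python3 s.py
```

```text
10.35 [607.814 155.952 132.953] [179.981  -0.011  43.2  ] F [ 0.383 -1.352  6.356] M [-0.261 -0.01   0.008] 12.904658546312234 70.86666584014893
```

Emit:
{"fn": "jog_arm", "kwargs": {
  "rows": [
    [[0, 0, 0.5], [0, 0, 0]],
    [[0, 0, 1], [0, 0, 0]],
    [[0, 0, 1.5], [0, 0, 0]],
    [[0, 0, 2], [0, 0, 0]],
    [[0, 0, 2], [0, 0, 0]]
  ]
}}

```text
time: 10.85
tool_pos: [607.8, 156.0, 131.0]
tcp_rot: [180.0, -0.0, 43.2]
ft_force: [0.1, -2.6, 6.8]
finger_gap: 12.6
grip_force: 70.8
```

```bash
python3 s.py
```

```text
10.85 [607.819 155.968 130.963] [179.982  -0.015  43.2  ] F [ 0.148 -2.556  6.78 ] M [-0.302 -0.004 -0.037] 12.551322673436387 70.77711224555969
```

Emit:
{"fn": "jog_arm", "kwargs": {
  "rows": [
    [[0, 0, 0.4], [0, 0, 0]],
    [[0, 0, 0.7], [0, 0, 0]],
    [[0, 0, 0.7], [0, 0, 0]]
  ]
}}

```text
time: 11.15
tool_pos: [607.8, 156.0, 130.2]
tcp_rot: [180.0, -0.0, 43.2]
ft_force: [0.1, -0.8, 6.9]
finger_gap: 12.7
grip_force: 70.7
```

```bash
python3 s.py
```

```text
11.15 [607.797 155.981 130.171] [179.985  -0.013  43.203] F [ 0.056 -0.813  6.895] M [-0.264 -0.038 -0.032] 12.72065567714906 70.74873805046082
```

Emit:
{"fn": "jog_arm", "kwargs": {
  "rows": [
    [[0, 0, 0.4], [0, 0, 0]],
    [[0, 0, 0.7], [0, 0, 0]],
    [[0, 0, 0.7], [0, 0, 0]]
  ]
}}

```text
time: 11.45
tool_pos: [607.8, 156.0, 129.6]
tcp_rot: [180.0, -0.0, 43.2]
ft_force: [-0.1, -2.0, 6.2]
finger_gap: 12.5
grip_force: 70.8
```

```bash
python3 s.py
```

```text
11.45 [607.808 155.977 129.565] [179.984  -0.013  43.205] F [-0.079 -1.975  6.224] M [-0.336  0.084 -0.073] 12.53408096721519 70.8120346069336
```

Emit:
{"fn": "jog_arm", "kwargs": {
  "rows": [
    [[0, 0, 0.4], [0, 0, 0]],
    [[0, 0, 0.8], [0, 0, 0]],
    [[0, 0, 0.8], [0, 0, 0]]
  ]
}}

```text
time: 11.75
tool_pos: [607.9, 156.0, 128.8]
tcp_rot: [180.0, -0.0, 43.2]
ft_force: [-0.7, -1.0, 7.3]
finger_gap: 12.6
grip_force: 70.8
```

```bash
python3 s.py
```

```text
11.75 [607.864 155.967 128.848] [179.98   -0.019  43.201] F [-0.747 -1.03   7.27 ] M [-0.307  0.082  0.037] 12.553315992960956 70.81916928291321
```

Emit:
{"fn": "jog_arm", "kwargs": {
  "rows": [
    [[0, 0, 0.4], [0, 0, 0]],
    [[0, 0, 0.7], [0, 0, 0]],
    [[0, 0, 0.7], [0, 0, 0]]
  ]
}}

```text
time: 12.05
tool_pos: [607.8, 156.0, 128.2]
tcp_rot: [180.0, -0.0, 43.2]
ft_force: [-0.7, -1.1, 7.0]
finger_gap: 13.1
grip_force: 70.9
```

```bash
python3 s.py
```

```text
12.05 [607.825 155.984 128.197] [179.982  -0.016  43.205] F [-0.709 -1.062  7.021] M [-0.296  0.132  0.006] 13.14769897299112 70.91502785682678
```

Emit:
{"fn": "jog_arm", "kwargs": {
  "rows": [
    [[0, 0, 0.4], [0, 0, 0]],
    [[0, 0, 0.7], [0, 0, 0]],
    [[0, 0, 0.7], [0, 0, 0]]
  ]
}}

```text
time: 12.35
tool_pos: [607.9, 156.0, 127.8]
tcp_rot: [180.0, -0.0, 43.2]
ft_force: [-1.3, -1.2, 10.2]
finger_gap: 12.5
grip_force: 71.1
```

```bash
python3 s.py
```

```text
12.35 [607.868 155.97  127.755] [179.977  -0.021  43.202] F [-1.3   -1.188 10.158] M [-0.322  0.281 -0.002] 12.52046029837538 71.12004518508911
```

Emit:
{"fn": "jog_arm", "kwargs": {
  "rows": [
    [[0, 0, 0.3], [0, 0, 0]],
    [[0, 0, 0.5], [0, 0, 0]],
    [[0, 0, 0.5], [0, 0, 0]]
  ]
}}

```text
time: 12.65
tool_pos: [607.9, 156.0, 127.7]
tcp_rot: [180.0, -0.0, 43.2]
ft_force: [-2.1, -2.5, 11.2]
finger_gap: 12.7
grip_force: 71.5
```

```bash
python3 s.py
```

```text
12.65 [607.921 156.009 127.725] [179.969  -0.031  43.206] F [-2.147 -2.456 11.201] M [-0.367  0.519 -0.011] 12.696463644228627 71.52209401130676
```

Bottomed at about 7.6 mm. I'll ease up 0.8 mm and turn past the stop.

Emit:
{"fn": "jog_arm", "kwargs": {
  "rows": [
    [[0, 0, -0.4], [0, 0, 0]],
    [[0, 0, -0.8], [0, 0, 0]],
    [[0, 0, -0.8], [0, 0, -0.015]],
    [[0, 0, -0.8], [0, 0, -0.03]],
    [[0, 0, -0.8], [0, 0, -0.03]]
  ]
}}

```text
time: 13.15
tool_pos: [607.9, 156.1, 127.9]
tcp_rot: [180.0, -0.0, 45.0]
ft_force: [-0.0, -0.7, 7.3]
finger_gap: 12.9
grip_force: 70.9
```

```bash
python3 s.py
```

```text
13.15 [607.865 156.06  127.901] [179.98   -0.025  44.955] F [-0.04  -0.694  7.347] M [-0.242  0.136  0.063] 12.900141131353543 70.93851327896118
```

Emit:
{"fn": "jog_arm", "kwargs": {
  "rows": [
    [[0, 0, 0], [0, 0, -0.015]],
    [[0, 0, 0], [0, 0, -0.03]],
    [[0, 0, 0], [0, 0, -0.03]]
  ]
}}

```text
time: 13.45
tool_pos: [607.9, 156.1, 127.9]
tcp_rot: [180.0, -0.0, 46.7]
ft_force: [-0.9, -1.3, 7.2]
finger_gap: 12.9
grip_force: 71.0
```

```bash
python3 s.py
```

```text
13.45 [607.899 156.104 127.908] [179.978  -0.03   46.676] F [-0.88  -1.304  7.154] M [-0.137  0.145 -0.01 ] 12.873899816809555 70.95363736152649
```

Emit:
{"fn": "jog_arm", "kwargs": {
  "rows": [
    [[0, 0, 0], [0, 0, -0.02]],
    [[0, 0, 0], [0, 0, -0.06]],
    [[0, 0, 0], [0, 0, -0.1]],
    [[0, 0, 0], [0, 0, -0.14]],
    [[0, 0, 0], [0, 0, -0.18]],
    [[0, 0, 0], [0, 0, -0.22]],
    [[0, 0, 0], [0, 0, -0.26]],
    [[0, 0, 0], [0, 0, -0.29]],
    [[0, 0, 0], [0, 0, -0.3]],
    [[0, 0, 0], [0, 0, -0.3]]
  ]
}}

```text
time: 14.45
tool_pos: [608.0, 156.3, 128.0]
tcp_rot: [180.0, -0.0, 63.9]
ft_force: [-0.1, -0.1, 7.6]
finger_gap: 12.9
grip_force: 70.9
```

```bash
python3 s.py
```

```text
14.45 [607.954 156.324 127.978] [179.971  -0.046  63.861] F [-0.07  -0.062  7.641] M [0.011 0.124 0.074] 12.903967192118076 70.92710137367249
```

Emit:
{"fn": "jog_arm", "kwargs": {
  "rows": [
    [[0, 0, 0], [0, 0, -0.02]],
    [[0, 0, 0], [0, 0, -0.06]],
    [[0, 0, 0], [0, 0, -0.1]],
    [[0, 0, 0], [0, 0, -0.14]],
    [[0, 0, 0], [0, 0, -0.18]],
    [[0, 0, 0], [0, 0, -0.21]],
    [[0, 0, 0], [0, 0, -0.24]],
    [[0, 0, 0], [0, 0, -0.26]],
    [[0, 0, 0], [0, 0, -0.27]],
    [[0, 0, 0], [0, 0, -0.27]]
  ]
}}

```text
time: 15.45
tool_pos: [607.9, 156.4, 128.0]
tcp_rot: [180.0, -0.0, 79.3]
ft_force: [-0.7, -0.2, 7.8]
finger_gap: 12.8
grip_force: 71.0
```

```bash
python3 s.py
```

```text
15.45 [607.938 156.376 127.972] [179.961  -0.04   79.332] F [-0.657 -0.222  7.772] M [-0.003  0.137 -0.027] 12.773406547921288 70.95048308372498
```

Now about 4–10° remain; I'll feel for the end stop.

Emit:
{"fn": "jog_arm", "kwargs": {
  "rows": [
    [[0, 0, 0], [0, 0, -0.03]],
    [[0, 0, 0], [0, 0, -0.06]],
    [[0, 0, 0], [0, 0, -0.08]],
    [[0, 0, 0], [0, 0, -0.08]]
  ]
}}

```text
time: 15.85
tool_pos: [608.0, 156.4, 128.0]
tcp_rot: [180.0, -0.0, 83.9]
ft_force: [-0.5, -0.3, 7.6]
finger_gap: 12.7
grip_force: 70.9
```

```bash
python3 s.py
```

```text
15.85 [607.952 156.351 127.986] [179.957  -0.036  83.934] F [-0.535 -0.291  7.596] M [-0.026  0.084 -0.001] 12.653375368007872 70.94878077507019
```

Emit:
{"fn": "jog_arm", "kwargs": {
  "rows": [
    [[0, 0, 0], [0, 0, -0.01]],
    [[0, 0, 0], [0, 0, -0.02]],
    [[0, 0, 0], [0, 0, -0.02]]
  ]
}}

```text
time: 16.15
tool_pos: [607.9, 156.3, 128.0]
tcp_rot: [180.0, -0.0, 85.1]
ft_force: [-0.4, -0.9, 7.9]
finger_gap: 12.9
grip_force: 70.9
```

```bash
python3 s.py
```

```text
16.15 [607.934 156.339 127.957] [179.96   -0.035  85.057] F [-0.394 -0.856  7.896] M [-0.036  0.101  0.019] 12.898291448967367 70.93204379081726
```

Emit:
{"fn": "jog_arm", "kwargs": {
  "rows": [
    [[0, 0, 0], [0, 0, -0.01]],
    [[0, 0, 0], [0, 0, -0.02]],
    [[0, 0, 0], [0, 0, -0.025]]
  ]
}}

```text
time: 16.45
tool_pos: [607.9, 156.4, 128.0]
tcp_rot: [180.0, -0.0, 86.5]
ft_force: [-1.1, -0.3, 7.2]
finger_gap: 12.8
grip_force: 70.9
```

```bash
python3 s.py
```

```text
16.45 [607.934 156.358 127.972] [179.958  -0.035  86.493] F [-1.063 -0.322  7.188] M [-0.028  0.107  0.038] 12.825088237146856 70.93048810958862
```

Emit:
{"fn": "jog_arm", "kwargs": {
  "rows": [
    [[0, 0, 0], [0, 0, -0.01]],
    [[0, 0, 0], [0, 0, -0.02]],
    [[0, 0, 0], [0, 0, -0.025]]
  ]
}}

```text
time: 16.75
tool_pos: [607.9, 156.4, 128.0]
tcp_rot: [180.0, -0.0, 87.9]
ft_force: [-0.3, -0.1, 7.4]
finger_gap: 12.7
grip_force: 71.0
```

```bash
python3 s.py
```

```text
16.75 [607.878 156.384 127.974] [179.965  -0.033  87.923] F [-0.29  -0.118  7.404] M [-0.037  0.193 -0.093] 12.676591251471473 70.9595239162445
```

Emit:
{"fn": "jog_arm", "kwargs": {
  "rows": [
    [[0, 0, 0], [0, 0, -0.01]],
    [[0, 0, 0], [0, 0, -0.015]],
    [[0, 0, 0], [0, 0, -0.015]]
  ]
}}

```text
time: 17.05
tool_pos: [607.9, 156.3, 128.0]
tcp_rot: [180.0, -0.0, 88.7]
ft_force: [-0.4, 0.7, 8.2]
finger_gap: 12.7
grip_force: 71.2
```

```bash
python3 s.py
```

```text
17.05 [607.872 156.347 127.976] [179.967  -0.041  88.737] F [-0.41   0.653  8.17 ] M [ 0.002  0.145 -0.474] 12.714793728527358 71.19120240211487
```

End stop felt at about 88.2°. I'll back off slightly and lift, checking the force.

Emit:
{"fn": "jog_arm", "kwargs": {
  "rows": [
    [[0, 0, 0], [0, 0, 0.012]],
    [[0, 0, 0], [0, 0, 0.012]],
    [[0, 0, -2], [0, 0, 0.012]],
    [[0, 0, -4], [0, 0, 0.012]],
    [[0, 0, -6], [0, 0, 0.012]],
    [[0, 0, -8], [0, 0, 0.012]],
    [[0, 0, -9], [0, 0, 0.012]],
    [[0, 0, -9], [0, 0, 0.012]]
  ]
}}

```text
time: 17.85
tool_pos: [607.8, 156.2, 136.3]
tcp_rot: [180.0, -0.0, 88.1]
ft_force: [1.8, 2.7, 3.6]
finger_gap: 12.8
grip_force: 70.1
```

```bash
python3 s.py
```

```text
17.85 [607.754 156.207 136.274] [179.992  -0.022  88.059] F [1.779 2.684 3.592] M [ 0.446 -0.429 -0.121] 12.834015111391647 70.0816297531128
```

Emit:
{"fn": "jog_arm", "kwargs": {
  "rows": [
    [[0, 0, -1], [0, 0, 0]],
    [[0, 0, -2], [0, 0, 0]],
    [[0, 0, -3], [0, 0, 0]],
    [[0, 0, -3], [0, 0, 0]]
  ]
}}

```text
time: 18.25
tool_pos: [607.6, 155.7, 138.7]
tcp_rot: [-180.0, 0.0, 88.0]
ft_force: [3.9, 1.3, -2.9]
finger_gap: 12.5
grip_force: 69.4
```

```bash
python3 s.py
```

```text
18.25 [607.56  155.687 138.744] [-179.974    0.028   88.049] F [ 3.929  1.35  -2.911] M [ 0.232 -0.781 -0.064] 12.508063841329907 69.3856680393219
```

Emit:
{"fn": "jog_arm", "kwargs": {
  "rows": [
    [[0, 0, -1], [0, 0, 0]],
    [[0, 0, -2], [0, 0, 0]],
    [[0, 0, -3], [0, 0, 0]],
    [[0, 0, -4], [0, 0, 0]],
    [[0, 0, -4], [0, 0, 0]]
  ]
}}

```text
time: 18.75
tool_pos: [607.2, 155.9, 143.3]
tcp_rot: [-179.9, 0.0, 88.1]
ft_force: [-0.1, 0.4, -1.6]
finger_gap: 12.3
grip_force: 69.7
```

```bash
python3 s.py
```

```text
18.75 [607.182 155.942 143.27 ] [-179.935    0.011   88.06 ] F [-0.063  0.378 -1.645] M [ 0.013 -0.033 -0.016] 12.260733463124641 69.69047427177429
```

Cap is free (only its weight on the wrist). Lift high, then carry to the tray.

Emit:
{"fn": "jog_arm", "kwargs": {
  "rows": [
    [[0, 0, -4], [0, 0, 0]],
    [[0, 0, -12], [0, 0, 0]],
    [[0, 0, -23], [0, 0, 0]],
    [[0, 0, -36], [0, 0, 0]],
    [[0, 0, -50], [0, 0, 0]],
    [[0, 0, -64], [0, 0, 0]],
    [[0, 0, -77], [0, 0, 0]],
    [[0, 0, -88], [0, 0, 0]],
    [[0, 0, -95], [0, 0, 0]],
    [[0, 0, -97], [0, 0, 0]]
  ]
}}

```text
time: 19.75
tool_pos: [608.1, 156.0, 241.4]
tcp_rot: [179.9, -0.0, 88.1]
ft_force: [-0.2, -0.1, -0.9]
finger_gap: 12.7
grip_force: 69.7
```

Emit:
{"fn": "jog_arm", "kwargs": {
  "rows": [
    [[-6, -1, 0], [0, 0, 0]],
    [[-18, -3, 0], [0, 0, 0]],
    [[-36, -6, 0], [0, 0, 0]],
    [[-57, -9, 0], [0, 0, 0]],
    [[-79, -12, 0], [0, 0, 0]],
    [[-101, -16, 0], [0, 0, 0]],
    [[-123, -19, 0], [0, 0, 0]],
    [[-142, -22, 0], [0, 0, 0]],
    [[-156, -25, 0], [0, 0, 0]],
    [[-163, -26, 0], [0, 0, 0]]
  ]
}}

```text
time: 20.75
tool_pos: [575.4, -8.1, 239.9]
tcp_rot: [-180.0, 0.0, 87.9]
ft_force: [1.5, 0.2, -0.2]
finger_gap: 12.6
grip_force: 69.7
```

Emit:
{"fn": "jog_arm", "kwargs": {
  "rows": [
    [[-6, -1, 0], [0, 0, 0]],
    [[-18, -3, 0], [0, 0, 0]],
    [[-36, -6, 0], [0, 0, 0]],
    [[-57, -9, 0], [0, 0, 0]],
    [[-79, -12, 0], [0, 0, 0]],
    [[-101, -16, 0], [0, 0, 0]],
    [[-123, -19, 0], [0, 0, 0]],
    [[-142, -22, 0], [0, 0, 0]],
    [[-156, -25, 0], [0, 0, 0]],
    [[-163, -26, 0], [0, 0, 0]]
  ]
}}

```text
time: 21.75
tool_pos: [544.3, -169.2, 240.1]
tcp_rot: [-180.0, 0.0, 88.0]
ft_force: [0.4, 0.1, -2.0]
finger_gap: 12.4
grip_force: 69.7
```

```bash
python3 s.py
python3 - <<'E'
from h import *
p,d=r.snapshot("top");cv2.imwrite("pics/top2.png",p)
p,d=r.snapshot("scene");cv2.imwrite("pics/scene2.png",p)
E
```

```text
21.75 [ 544.297 -169.152  240.11 ] [-179.987    0.006   88.018] F [ 0.422  0.051 -1.954] M [-0.025  0.007  0.037] 12.403646556104622 69.6994686126709
```

View pics/scene2.png

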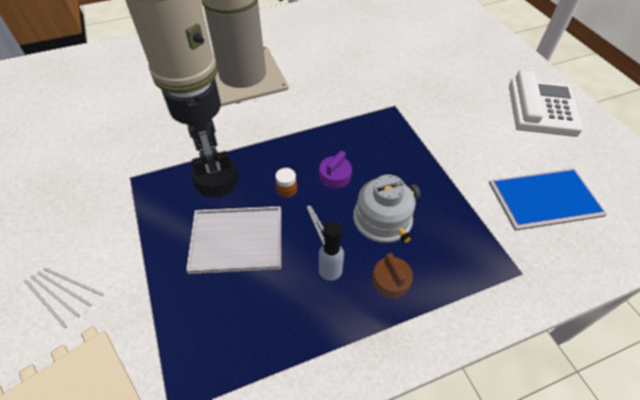

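The view shows the cap held at about (215,178), upright, above the tray, with the tank neck bare and the bystanders in place. Quick projection check, then lower to a few mm above the floor.

Run:
```python
from h import *
C=r.camera_params("scene");I=np.linalg.inv(C["pose"])
for w in((544,-169,234),(544,-168,14)):
    c=I@np.r_[w,1];print(w,c[:2]/c[2]*C["fx"]+[C["cx"],C["cy"]])
```

```text
(544, -169, 234) [212.88400513 167.36898297]
(544, -168, 14) [233.5093329  235.37311007]
```

Emit:
{"fn": "jog_arm", "kwargs": {
  "rows": [
    [[0, 0, 5], [0, 0, 0]],
    [[0, 0, 16], [0, 0, 0]],
    [[0, 0, 32], [0, 0, 0]],
    [[0, 0, 50], [0, 0, 0]],
    [[0, 0, 68], [0, 0, 0]],
    [[0, 0, 86], [0, 0, 0]],
    [[0, 0, 102], [0, 0, 0]],
    [[0, 0, 115], [0, 0, 0]],
    [[0, 0, 123], [0, 0, 0]],
    [[0, 0, 126], [0, 0, 0]]
  ]
}}

```text
time: 22.85
tool_pos: [544.1, -167.8, 112.9]
tcp_rot: [-179.9, -0.0, 88.1]
ft_force: [-0.3, -0.3, -0.3]
finger_gap: 12.6
grip_force: 69.7
```

```bash
python3 s.py
```

```text
22.85 [ 544.147 -167.79   112.942] [-179.919   -0.029   88.058] F [-0.253 -0.324 -0.289] M [-0.018  0.036  0.082] 12.6387343931743 69.69825267791748
```

Emit:
{"fn": "jog_arm", "kwargs": {
  "rows": [
    [[0, 0, 5], [0, 0, 0]],
    [[0, 0, 14], [0, 0, 0]],
    [[0, 0, 25], [0, 0, 0]],
    [[0, 0, 37], [0, 0, 0]],
    [[0, 0, 48], [0, 0, 0]],
    [[0, 0, 57], [0, 0, 0]],
    [[0, 0, 63], [0, 0, 0]],
    [[0, 0, 66], [0, 0, 0]],
    [[0, 0, 67], [0, 0, 0]],
    [[0, 0, 67], [0, 0, 0]]
  ]
}}

```text
time: 23.85
tool_pos: [544.9, -168.2, 47.4]
tcp_rot: [180.0, 0.0, 88.1]
ft_force: [-0.0, -0.4, -1.7]
finger_gap: 13.1
grip_force: 69.7
```

Emit:
{"fn": "jog_arm", "kwargs": {
  "rows": [
    [[0, 0, 1], [0, 0, 0]],
    [[0, 0, 2], [0, 0, 0]],
    [[0, 0, 3], [0, 0, 0]],
    [[0, 0, 3], [0, 0, 0]]
  ]
}}

```text
time: 24.25
tool_pos: [544.6, -168.1, 44.1]
tcp_rot: [-180.0, -0.0, 88.0]
ft_force: [0.3, 0.9, -1.0]
finger_gap: 12.9
grip_force: 69.7
```

```bash
python3 s.py
```

```text
24.25 [ 544.571 -168.067   44.13 ] [-179.993   -0.      88.05 ] F [ 0.34   0.935 -0.984] M [0.022 0.002 0.067] 12.882140924085927 69.69691872596741
```

Emit:
{"fn": "jog_arm", "kwargs": {
  "rows": [
    [[0, 0, 0.5], [0, 0, 0]],
    [[0, 0, 1], [0, 0, 0]],
    [[0, 0, 1.5], [0, 0, 0]],
    [[0, 0, 2], [0, 0, 0]],
    [[0, 0, 2], [0, 0, 0]]
  ]
}}

```text
time: 24.75
tool_pos: [544.7, -168.1, 42.3]
tcp_rot: [180.0, 0.0, 88.1]
ft_force: [-0.9, 0.0, -1.2]
finger_gap: 12.9
grip_force: 69.7
```

```bash
python3 s.py
```

```text
24.75 [ 544.702 -168.112   42.277] [179.995   0.003  88.051] F [-0.882  0.031 -1.164] M [ 0.004  0.012 -0.006] 12.899229970720423 69.74932909011841
```

Emit:
{"fn": "jog_arm", "kwargs": {
  "rows": [
    [[0, 0, 0.5], [0, 0, 0]],
    [[0, 0, 1], [0, 0, 0]],
    [[0, 0, 1], [0, 0, 0]]
  ]
}}

```text
time: 25.05
tool_pos: [544.8, -168.1, 42.2]
tcp_rot: [180.0, 0.0, 88.1]
ft_force: [-3.7, 1.5, 7.6]
finger_gap: 13.0
grip_force: 71.1
```

```bash
python3 s.py
```

```text
25.05 [ 544.824 -168.147   42.157] [179.99    0.007  88.053] F [-3.659  1.478  7.551] M [0.283 0.81  0.003] 13.01551374556362 71.13910675048828
```

Touchdown on the floor. I'll ease up slightly and release.

Emit:
{"fn": "jog_arm", "kwargs": {
  "rows": [
    [[0, 0, -0.6], [0, 0, 0]],
    [[0, 0, -0.6], [0, 0, 0]]
  ],
  "force": 20
}}

```text
time: 25.25
tool_pos: [544.8, -168.1, 42.2]
tcp_rot: [180.0, 0.0, 88.1]
ft_force: [-1.8, 1.4, 4.9]
finger_gap: 12.7
grip_force: 70.5
```

Emit:
{"fn": "jog_arm", "kwargs": {
  "rows": [
    [[0, 0, 0], [0, 0, 0]],
    [[0, 0, 0], [0, 0, 0]],
    [[0, 0, 0], [0, 0, 0]],
    [[0, 0, 0], [0, 0, 0]],
    [[0, 0, 0], [0, 0, 0]]
  ],
  "grip": 40
}}

```text
time: 25.75
tool_pos: [544.6, -168.1, 41.7]
tcp_rot: [-180.0, -0.0, 88.1]
ft_force: [0.4, 0.2, 0.3]
finger_gap: 39.9
grip_force: 0.0
```

Emit:
{"fn": "jog_arm", "kwargs": {
  "rows": [
    [[0, 0, -4], [0, 0, 0]],
    [[0, 0, -12], [0, 0, 0]],
    [[0, 0, -24], [0, 0, 0]],
    [[0, 0, -40], [0, 0, 0]],
    [[0, 0, -58], [0, 0, 0]],
    [[0, 0, -76], [0, 0, 0]],
    [[0, 0, -92], [0, 0, 0]],
    [[0, 0, -105], [0, 0, 0]],
    [[0, 0, -114], [0, 0, 0]],
    [[0, 0, -118], [0, 0, 0]]
  ]
}}

```text
time: 26.75
tool_pos: [545.1, -168.3, 161.2]
tcp_rot: [179.9, 0.0, 88.1]
ft_force: [0.5, -0.6, -0.2]
finger_gap: 40.1
grip_force: 0.0
```

```bash
python3 s.py
python3 - <<'E'
from h import *
s=r.sense();p,d=r.snapshot("wrist");cv2.imwrite("pics/w2.png",p)
W=cloud("wrist",d,toolT(s)@r.camera_params("wrist")["tool_from_camera"])
dist=np.hypot(W[...,0]-544,W[...,1]+168);m=(d>0)&(dist<60)&(p.max(2)<75)
for lo,hi in((60,75),(28,42)):
    k=m&(W[...,2]>lo)&(W[...,2]<hi);q=W[k];A=np.c_[q[:,:2],np.ones(len(q))];print(len(q),np.median(q,0),rect(q[:,:2]),np.linalg.lstsq(A,q[:,2],rcond=None)[0][:2])
E
```

```text
26.75 [ 545.136 -168.257  161.176] [179.916   0.032  88.054] F [ 0.458 -0.593 -0.164] M [-0.013  0.001 -0.   ] 40.116118628436965 0.0
1014 [ 544.43602184 -162.86202655   66.88151197] ((544.4083251953125, -165.5458526611328), (57.8511848449707, 13.871725082397461), 88.5221939086914) [-0.0122683  -0.01513776]
3408 [ 546.82920679 -163.00456433   35.18132264] ((544.9136352539062, -165.35777282714844), (72.77046203613281, 73.50372314453125), 85.90949249267578) [-0.00016533 -0.0053644 ]
```

View pics/w2.png

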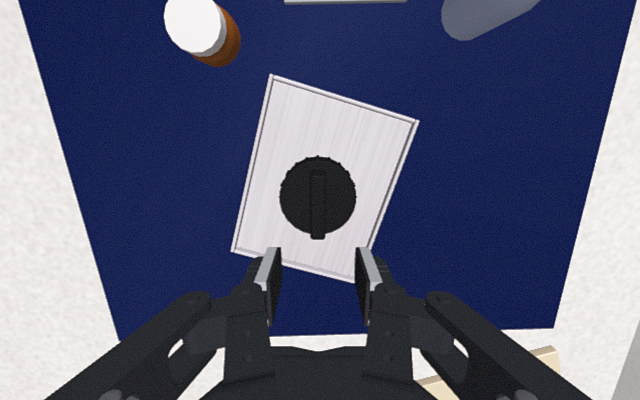

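The cap stands flat and centred in the tray at about (318,195): top at z ≈ 35, wing top at about 67, slope under 0.02. The gripper is clear, so I'm handing in.

```bash
python3 -c "
from bench import r
print(r.hand_in())"
```

```text
the job is handed in; nothing more can be done
None
```

I turned the cap to its first stop, pressed it down, turned it on to the end stop and lifted it off; it now stands upright near the centre of the tray, released, and the job is handed in, though no verdict came back.

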